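# Clear the lid and crack the sealed ferment canister

## Task

The ferment canister has to be vented. Take the little pail that stands on its lid, keep it upright, hang it by its wire handle on both prongs of the hook stand and let go of it; then grip the lid's bar handle, pull steadily until the sticky gasket breaks free, and finish holding the lid still, only slightly open (a gap of about 25 mm at the front edge) without letting it fly wide open. The program ends while the gripper still holds the lid; the bottle, the label roll and the loose cap stay where they are.

Things in the scene. Friction and masses are not known exactly. Their poses are not given: they have to be found in the camera images.
- pail_grip (a point): Centre of the wooden sleeve on the rigid wire handle of a loose small steel pail (87 mm across, 0.3 to 0.55 kg) standing on the lid. The handle is an upright arch that does not fold: 9 mm wire, straight top 84 mm long along the pail's y, 126 mm above the pail's underside and 68 mm above its rim. The sleeve is 14 mm thick, 34 mm long, bare wire beside it. z up.
- hook_seat (a point): Where the pail handle's bar centre lies when hung: midway between the stand's two prongs (60 mm apart along y), at the bar's axis height in their V dips, 196 mm above the table. The hung bar lies along this y (either way round), sleeve between the prongs. The prongs must pass under the bar and over the pail's rim, so the pail comes in from the tips' side. x points from tips to post, z up.
- hook_stand: Fixed steel stand; origin under the centre of its 100 x 120 mm base plate, 77.5 mm behind (+x) hook_seat. Two parallel 8 mm prongs run from a cross bar 98 mm behind the seat toward -x, dip in a V at the seat and turn up to tips 27 mm ahead of it. Tip tops stand 24 mm above the seat point, the straight prongs' tops 8 mm. Between the prongs is open space for fingers.
- lid_handle (a point): Centre of the lid's bar handle: round 12 mm steel bar along y, free length about 80 mm, on two posts near the front edge; its axis is 38 mm above the lid's top face. It moves with the lid; axes are the lid's (z square to the lid, -x to the front edge).
- lid_hinge (a point): Middle of the lid's hinge line, at the canister's rear rim. The hinge line runs along y. The handle bar is 185 mm ahead (-x) of it and 45 mm above it with the lid shut; the lid's front edge is 204 mm ahead.
- canister: Fixed stainless box 200 (x) x 160 (y) x 106 mm high; origin at the centre of its underside, front toward -x; the shut lid's top face is 113 mm above the table.
- lid (a joint): Lid angle: 0 shut, grows as the front edge rises, stop at 0.7 rad. The sticky gasket holds until about 14 N straight up at the handle; then the pull needed drops sharply: half at 0.012 rad, and from 0.05 rad on only the lid's weight, about 2 N. The aluminium lid (about 0.45 kg) falls shut when let go. 0.125 rad is a gap of 25 mm at the front edge.
- bottle_03: Bystander: filled glass bottle with black cap, 77 mm across, 222 mm high, standing behind the work; origin at the centre of its underside.
- label_roll: Bystander: white roll of paper labels lying flat, 82 mm across, 38 mm high, at the left of the work; origin at the centre of its underside.
- cap_05: Bystander: loose black screw cap, 33 mm across, 19 mm high, at the right of the work; origin at the centre of its underside.
Mind the look-alikes: they are no part of the job. Leave any yellow look-alike of the hook_stand alone.

How it is judged (in metres and radians):
On the way, in this order (a step that is already met when the one before it is completed fails the run):
1. the pail hangs at rest by its handle on the hook stand's two prongs, let go (distance between pail_grip and hook_seat below 0.02 m and angle between the y axis of pail_grip and the y axis of hook_seat, either way round below 0.25 rad and angle between pail_grip's own z axis and vertical below 0.25 rad and contact force between pail and hook_stand above 1 N and contact force between pail and the fingers below 0.1 N and value of joint lid below 0.02 rad), for 0.3 s.
2. the seal is broken and the gripper holds the lid up (value of joint lid above 0.05 rad and contact force between lid and the fingers above 1 N), for 0.2 s.
At the end, for the whole second after the job is handed in: The fingers hold the lid still at 0.06 to 0.22 rad (a gap of 12 to 45 mm at the front edge, speed under 0.05 rad/s), and the pail hangs untouched and upright (within 0.25 rad) on the hook stand, its handle's centre within 20 mm of the seat and its bar within 0.25 rad of the prongs' cross direction (value of joint lid between 0.06 and 0.22 rad and velocity of joint lid between -0.05 and 0.05 rad/s and contact force between lid and the fingers above 1 N and contact force between lid and pail below 0.1 N and distance between pail_grip and hook_seat below 0.02 m and angle between the y axis of pail_grip and the y axis of hook_seat, either way round below 0.25 rad and angle between pail_grip's own z axis and vertical below 0.25 rad and contact force between pail and hook_stand above 1 N and contact force between pail and the arm below 0.1 N and contact force between pail and the fingers below 0.1 N); the arm keeps its last pose, push and grip.
It fails at once if the lid flies wide open (over 0.4 rad) (value of joint lid above 0.4 rad).
It fails at once if the lid is opened before the pail hangs on the stand (value of joint lid above 0.04 rad and distance between pail_grip and hook_seat above 0.04 m).
It fails at once if the pail is tipped over (angle between pail_grip's own z axis and vertical above 1 rad).
It fails at once if a bystander is moved more than 30 mm (distance of any of bottle_03, label_roll, cap_05 from where it was at the start of the episode above 0.03 m).
It also fails if it takes over 51 s, if anything falls off the work surface, if the arm or the gripper's body presses on something with over 40 N, if the wrist force passes 120 N, or if a joint passes its speed limit or range.

## Robot

A 6-joint arm with a two-finger parallel gripper is mounted at the origin on a cart in front of the work surface, level with it; the furniture and walls round the work are solid. World frame = base frame: x ahead of the robot, y to its left, z up, the work surface at z = 0. Lengths are in m, angles in degrees, forces in N, time in s.
With the tool pointing down it reaches from about 0.35 to 0.875 m from the base axis. Payload 4.2 kg.
Tool frame: the origin (TCP) lies at the very end of the fingers, on their centre line; the grasp point (between the pads) lies r.pinch_z behind it (r.pinch_z is the distance from the TCP to the grasp point, in m); y points along the fingers, z is the direction in which the jaws open and shut, and the axes are right-handed (so a half turn about y gives the same grasp; the last joint's range is limited). The gripper opens to 87 mm and grips with 3 to 60 N. Pads are 19 mm wide; open, the fingers measure 117 mm over their backs; the gripper's body (75 mm by 190 mm) begins 51 mm behind the grasp point.
Start: joints at [-56.688, 22.042, 0.453, 0, -68.411, -14.817], TCP at [0.198, -0.593, 0.223] pointing down, gripper open.
Joint ranges: [-179.83, 179.83], [-69.29, 118.12], [-61.27, 80.66], [-181.25, 117.63], [-171.15, -9.14], [-177.46, 177.46]. Speed limits (degrees/s): [159.86, 159.86, 180, 180, 180, 180].

## Interface

Orientations are given as a 3x3 rotation matrix whose columns are the frame's x, y, z axes.
In Python, from station import sense, capture, camera_params, r gives the robot as it stands.
- The arm moves only by the tool move_arm, never from a script. Its argument "increments" is text: rows parted by semicolons, each of 7 numbers parted by spaces: the closure, from -1 (fully open) to 1 (shut), so that 0 is half open, then the shift along the tool's x, y, z in m, then the turn, a rotation vector about the tool's x, y, z in rad. In form: hand x y z wx wy wz; .... A call has 1 to 8 rows; each row is the pose to reach, as a shift and turn from the pose commanded when the call began, along the tool's axes at that moment; what a row does not reach only later rows make up. A row lasts 1/10 s, in which the tool goes at most 50 mm and 8.59 degrees, less where a joint would pass 70% of its speed; a pose out of reach is approached as far as the arm can. A call with a gripper value outside its range is refused whole. The fingers move at their own pace and stop on an object; the grip force is fixed at half the most. Time passes only in rows, so rows that repeat a pose let the fingers close. It gives the time, the measured TCP pose, the force and the opening at its end, in the units of the state.
- sense(): the state, without advancing time (a new reading comes with each control period).
- capture(name): name is "scene" or "top"; returns (picture, depth): 480x640x3 uint8, red, green, blue; 480x640 float32, m along the optical axis (not along the pixel's ray), 0 where there is no reading.
- camera_params(name): a dict with "fx", "fy", "cx", "cy" (pixels), "xyz" and "orientation" of the camera in the world. Camera axes: x right, y down, z forward; pixel columns grow to the right and rows downward; lengths in m; the calibration is good to about 2 mm. A picture is of the moment at which its call begins. camera_params takes no time and is no camera call.
- r.finish_job(): hands the job in, once; it reports no verdict.
The state is a dict: "time_s": time; "joints": joint angles; "joint_velocities": joint speeds; "effort": joint torques, N m; "tcp_pos": TCP position; "ee_rot": TCP orientation; "wrist_force": force on the tool from outside, world axes, zero at the start; "moment": the same for the moment, N m; "gripper_width": opening from 0.0 (shut) to 1.0 (fully open).
Only numpy, scipy, OpenCV 4.12 (cv2) and the standard library are available. Lean on these libraries where they do the work, as an engineer would, in place of code of your own. Each camera call takes 0.05 s, during which the arm holds its last target.

## Working session

There is one attempt and no reset: what is moved stays moved. The work goes in short steps, Python scripts to look and compute and a tool call to move; the robot and the scene stay as the last step left them, time stands still between calls to the robot, and variables do not carry over. Pictures are saved under pics/ and viewed, and the job is handed in when it is done.

Besides the shell and the picture viewer there is one more tool, called after "Call:" as name(argument=value, ...), one argument or row to a line, values as JSON. move_arm: Moves the arm, as the interface text tells. Its arguments: {"type":"object","properties":{"increments":{"type":"string"}},"required":["increments"]}

```bash
ls; mkdir -p pics
python3 - <<'E'
from station import sense, capture, camera_params, r
import cv2, numpy as np
s=sense(); print(s); print(r.pinch_z)
for n in ("scene","top"):
    p,d=capture(n); cv2.imwrite(f"pics/{n}0.png",p[:,:,::-1]); np.save(f"pics/{n}0d.npy",d); np.save(f"pics/{n}0p.npy",p)
    print(n,camera_params(n))
E
```

```text
pics
{'time_s': 0.0, 'joints': array([-5.66891819e+01,  2.20921421e+01,  3.79414524e-01, -2.88236730e-02,
       -6.84121903e+01, -1.48164963e+01]), 'joint_velocities': array([ 0.0422702 , -0.02488499,  0.02189972,  0.01298476,  0.09526525,
        0.04549618]), 'effort': array([ 5.73046927e-04, -3.90663350e+01,  1.87407804e+01,  4.21986982e+00,
        1.11073803e-02, -1.76455023e-04]), 'tcp_pos': array([ 0.19807785, -0.59213855,  0.22144301]), 'ee_rot': array([[ 9.48413912e-01, -8.06389090e-04, -3.17033753e-01],
       [ 3.17034761e-01,  2.07888345e-03,  9.48411640e-01],
       [-1.05712577e-04, -9.99997514e-01,  2.22729536e-03]]), 'wrist_force': array([ 0.10660324, -0.0576835 , -0.16270265]), 'moment': array([0.0164547 , 0.00386159, 0.01271561]), 'gripper_width': 0.9991968933267462}
0.0187
scene {'fx': 489.36258879546307, 'fy': 489.36258879546307, 'cx': 322.2952513869173, 'cy': 240.09581782492626, 'xyz': array([0.02047535, 0.7787169 , 0.65953661]), 'orientation': array([[-0.78382919, -0.26076012,  0.56357428],
       [-0.62077399,  0.35221357, -0.70041791],
       [-0.01585745, -0.89886026, -0.43794838]])}
top {'fx': 451.6875327539327, 'fy': 451.6875327539327, 'cx': 323.55562159615624, 'cy': 238.75509934112986, 'xyz': array([0.35558046, 0.02297112, 1.42828989]), 'orientation': array([[-0.09340123, -0.97227859,  0.2143608 ],
       [-0.99562256,  0.09195691, -0.01672246],
       [-0.00345307, -0.21498435, -0.97661139]])}
```

View pics/scene0.png

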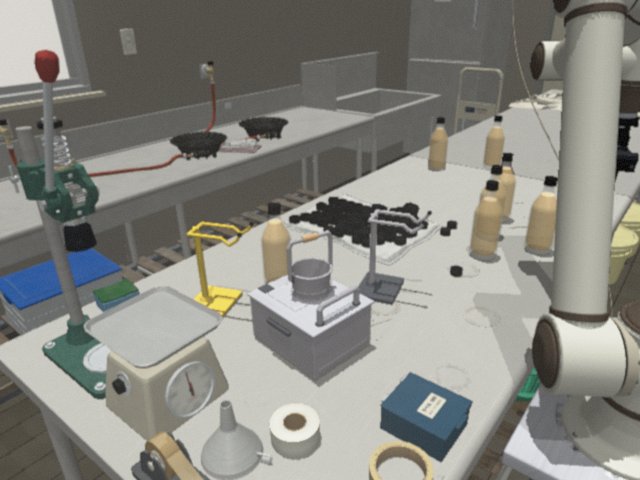

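View pics/top0.png

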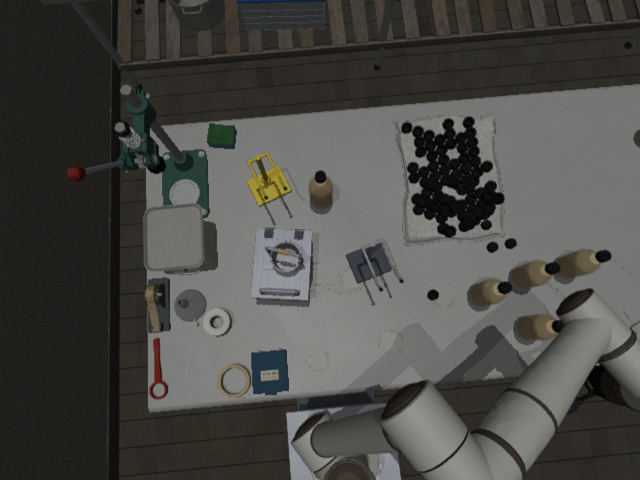

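The scene view shows the canister at about (310,330) with the pail on its lid at (312,270). The steel stand is at (385,260) and the yellow look-alike at (215,265). In the top view the canister is at (283,265), the pail at (287,258), the steel stand at (372,265), and the roll at (217,322). Next I'll zoom in.

```bash
cat > h.py <<'E'
import numpy as np, cv2
from station import sense, capture, camera_params, r
def cloud(n,d):
    c=camera_params(n); v,u=np.mgrid[0:480,0:640]
    X=np.stack([(u-c['cx'])/c['fx']*d,(v-c['cy'])/c['fy']*d,d],-1)
    return X@c['orientation'].T+c['xyz']
def proj(n,P):
    c=camera_params(n); q=(np.atleast_2d(P)-c['xyz'])@c['orientation']
    return np.c_[q[:,0]/q[:,2]*c['fx']+c['cx'],q[:,1]/q[:,2]*c['fy']+c['cy']]
E
python3 - <<'E'
from h import *
p=np.load('pics/top0p.npy');d=np.load('pics/top0d.npy');C=cloud('top',d)
a=cv2.resize(p[215:315,235:415],None,fx=4.4,fy=4.4,interpolation=cv2.INTER_CUBIC);cv2.imwrite('pics/zt.png',a[:,:,::-1])
p2=np.load('pics/scene0p.npy');d2=np.load('pics/scene0d.npy');C2=cloud('scene',d2)
a=cv2.resize(p2[195:385,240:440],None,fx=3.1,fy=3.1,interpolation=cv2.INTER_CUBIC);cv2.imwrite('pics/zs.png',a[:,:,::-1])
# table height check
for uv in [(330,340),(450,300),(340,230)]: print(C[uv[1],uv[0]])
for nm,C_ in(('top',C),('scene',C2)):
    m=(abs(C_[...,2]-.113)<.006)&(C_[...,0]>.3)&(C_[...,0]<.8)&(abs(C_[...,1])<.35)
    n,l,st,ce=cv2.connectedComponentsWithStats(m.astype(np.uint8))
    for i in range(1,n):
        if st[i,4]>80:
            P=C_[l==i]; print(nm,st[i],P.mean(0),cv2.minAreaRect((P[:,:2]*1000).astype(np.float32)))
E
```

```text
[ 0.34871901  0.00854473 -0.00499413]
[ 0.43561534 -0.37870434 -0.00077808]
[ 0.69408493 -0.05767863 -0.00430584]
top [ 251  227   61   73 2853] [0.57942575 0.13363043 0.11333367] ((585.1268920898438, 130.85069274902344), (168.005126953125, 211.27276611328125), 81.64320373535156)
top [276 253  23  17 217] [0.58642181 0.11660095 0.11596903] ((584.3604125976562, 117.6086654663086), (66.1890869140625, 44.51660919189453), 72.99003601074219)
scene [266 247  21   8  86] [0.77710695 0.01871992 0.11298185] ((777.9608154296875, 18.03691864013672), (49.08198165893555, 16.010805130004883), 46.214656829833984)
scene [ 247  275  127   64 3305] [0.56323682 0.15553351 0.11257388] ((579.1929931640625, 129.89768981933594), (171.1089630126953, 210.8135528564453), 81.60520935058594)
```

View pics/zt.png

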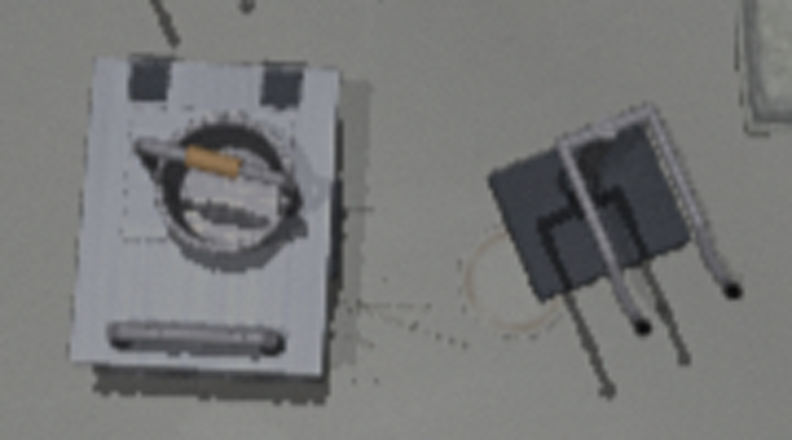

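View pics/zs.png

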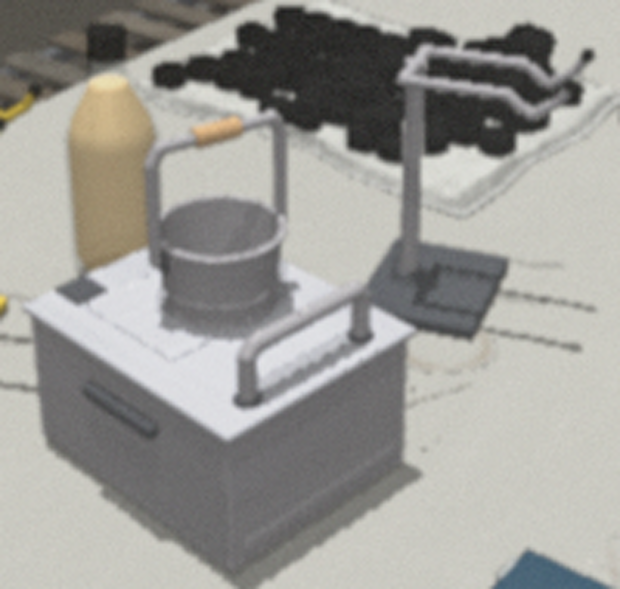

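The zooms clearly show the arch with its orange sleeve, the bar handle, and the stand's prong tips (black). I'll measure the poses now.

Run:
```python
from h import *
def fitline(P):
    m=np.median(P,0);  vx=cv2.fitLine((P).astype(np.float32),cv2.DIST_HUBER,0,.003,.001).ravel(); return vx
for n,bx in(('top',(245,215,320,310)),('scene',(240,195,375,345))):
    p=np.load(f'pics/{n}0p.npy').astype(int);d=np.load(f'pics/{n}0d.npy');C=cloud(n,d)
    R=np.zeros((480,640),bool);R[bx[1]:bx[3],bx[0]:bx[2]]=1
    print('==',n)
    org=R&(p[...,0]-p[...,2]>50)&(C[...,2]>.2)&(C[...,0]<.68)
    uv=np.argwhere(org)[:,::-1]
    P=C[org]; print('sleeve n',len(P),np.median(P,0),P.min(0),P.max(0), uv.mean(0))
    # ray intersect with z=0.239+~.004
    c=camera_params(n); ray=c['orientation']@np.array([(uv[:,0].mean()-c['cx'])/c['fx'],(uv[:,1].mean()-c['cy'])/c['fy'],1])
    print(' ray@z.239',c['xyz']+ray*(.239-c['xyz'][2])/ray[2])
    bar=R&(C[...,2]>.232)&(C[...,2]<.255)&(C[...,0]<.68)&(C[...,0]>.52)
    P=C[bar]; 
    # filter near sleeve
    l=fitline(P[:,:2]); a=np.degrees(np.arctan2(l[1],l[0])); t=(P[:,:2]-l[2:])@l[:2]
    print('bar',len(P),l,a%180,'mid',l[2:]+l[:2]*(t.min()+t.max())/2,'len',np.ptp(t),np.median(P[:,2]))
    rim=R&(abs(C[...,2]-.171)<.006)&(C[...,0]>.5)
    P=C[rim]; print('rim',len(P),cv2.minEnclosingCircle((P[:,:2]*1000).astype(np.float32)))
    hb=R&(C[...,2]>.142)&(C[...,2]<.163)&(C[...,0]<.525)
    P=C[hb]
    l=fitline(P[:,:2]); a=np.degrees(np.arctan2(l[1],l[0])); t=(P[:,:2]-l[2:])@l[:2]
    print('lidbar',len(P),l,a%180,'mid',l[2:]+l[:2]*(t.min()+t.max())/2,'len',np.ptp(t),np.median(P[:,2]))
    # stand
    S=np.zeros((480,640),bool)
    if n=='top': S[225:310,340:410]=1
    else: S[195:270,360:440]=1
    m=S&(C[...,2]>.165)&(C[...,2]<.24)&(C[...,0]<.72)&(abs(C[...,1]+.08)<.14)
    np.save(f'pics/st_{n}.npy',C[m]); print('stand',m.sum(),C[m].min(0),C[m].max(0))
    b=S&(C[...,2]>.004)&(C[...,2]<.02)&(p.sum(-1)<330)
    P=C[b]; print('base',len(P),cv2.minAreaRect((P[:,:2]*1000).astype(np.float32)),np.median(P[:,2]))
```

```text
== top
sleeve n 31 [0.59172521 0.11371605 0.24541748] [0.58506256 0.10035336 0.24123471] [0.59878633 0.12670671 0.25180303] [282.80645161 251.12903226]
 ray@z.239 [0.59309176 0.11453263 0.239     ]
bar 144 [0.331524   0.94344676 0.5911075  0.11300617] 70.638695 mid [0.59121324 0.11330711] len 0.10173533768634946 0.2431181592842131
rim 185 ((589.47314453125, 113.63505554199219), 50.950016021728516)
lidbar 163 [0.14737087 0.9890813  0.49880677 0.14219749] 81.5254 mid [0.49902718 0.14367673] len 0.10859944558850718 0.1559135220776504
stand 371 [ 0.46648826 -0.20012832  0.17103169] [ 0.61166906 -0.09856366  0.22329815]
base 1073 ((568.0682373046875, -196.65594482421875), (171.8643035888672, 230.94052124023438), 21.00637435913086) 0.011724749802892065
== scene
sleeve n 71 [0.58600094 0.11444584 0.24345618] [0.57690162 0.09790985 0.23925235] [0.59775625 0.12837342 0.24660206] [309.94366197 236.38028169]
 ray@z.239 [0.5919699  0.10755113 0.239     ]
bar 251 [0.3508426  0.93643445 0.58716017 0.11698493] 69.461136 mid [0.58649359 0.11520574] len 0.09866936103419306 0.24036463583202883
rim 446 ((655.3768310546875, 18.836223602294922), 160.69580078125)
lidbar 307 [0.15223843 0.9883438  0.49100786 0.13729252] 81.243324 mid [0.49207983 0.14425179] len 0.11062282799400797 0.15348703418050902
stand 530 [ 0.46184356 -0.19811142  0.16528582] [ 0.60666969 -0.09656943  0.21927931]
base 197 ((725.8651123046875, -463.02178955078125), (190.2956085205078, 312.92352294921875), 19.194644927978516) 0.014814622451253756
```

Run:
```python
from h import *
for n in('top','scene'):
    P=np.load(f'pics/st_{n}.npy'); 
    # guess direction +x of stand: search yaw s.t. prong cross-histogram most concentrated in two lines 60mm apart
    best=[]
    for yaw in np.radians(np.arange(-10,50,.25)):
        ex=np.array([np.cos(yaw),np.sin(yaw)]);ey=np.array([-ex[1],ex[0]])
        u=P[:,:2]@ex;v=P[:,:2]@ey
        k=u<u.max()-.025
        vv=v[k]
        for c in np.arange(vv.min()+.02,vv.max()-.02,.001):
            e=np.minimum(abs(vv-c-.03),abs(vv-c+.03)); best.append((np.minimum(e,.01).mean(),np.degrees(yaw),c))
    b=min(best); print(n,b)
    yaw=np.radians(b[1]);ex=np.array([np.cos(yaw),np.sin(yaw)]);ey=np.array([-ex[1],ex[0]])
    u=P[:,:2]@ex;v=P[:,:2]@ey-b[2]
    for s in(-1,1):
        k=abs(v-s*.03)<.012
        o=np.argsort(u[k])
        print(s,'u range',u[k].min(),u[k].max())
        for a in np.arange(u.min(),u.max(),.008):
            q=k&(u>=a)&(u<a+.008)
            if q.any(): print('   %.3f z top %.3f med %.3f v %.4f n%d'%(a+.004,P[q,2].max(),np.median(P[q,2]),np.median(v[q]),q.sum()))
    print('c world of u,v=0:',ey*b[2],ex)
```

```text
top (np.float64(0.001995668237102791), np.float64(16.5), np.float64(-0.295037645397596))
-1 u range 0.40750030210288984 0.5413095833738144
   0.412 z top 0.223 med 0.218 v -0.0304 n12
   0.420 z top 0.219 med 0.207 v -0.0285 n8
   0.428 z top 0.201 med 0.199 v -0.0297 n9
   0.436 z top 0.195 med 0.193 v -0.0298 n8
   0.444 z top 0.199 med 0.191 v -0.0297 n9
   0.452 z top 0.203 med 0.198 v -0.0299 n10
   0.460 z top 0.206 med 0.204 v -0.0312 n7
   0.468 z top 0.204 med 0.203 v -0.0297 n8
   0.476 z top 0.207 med 0.201 v -0.0294 n9
   0.484 z top 0.206 med 0.204 v -0.0293 n9
   0.492 z top 0.206 med 0.203 v -0.0300 n8
   0.500 z top 0.206 med 0.203 v -0.0304 n8
   0.508 z top 0.207 med 0.204 v -0.0302 n9
   0.516 z top 0.206 med 0.202 v -0.0299 n9
   0.524 z top 0.208 med 0.201 v -0.0296 n8
   0.532 z top 0.209 med 0.202 v -0.0282 n14
   0.540 z top 0.207 med 0.204 v -0.0256 n10
1 u range 0.40752510322965363 0.5410261883201769
   0.412 z top 0.222 med 0.220 v 0.0303 n10
   0.420 z top 0.218 med 0.210 v 0.0304 n8
   0.428 z top 0.205 med 0.200 v 0.0298 n10
   0.436 z top 0.197 med 0.19
[... 1711 characters left out ...]
196 v 0.0293 n16
   0.432 z top 0.195 med 0.190 v 0.0308 n13
   0.440 z top 0.196 med 0.190 v 0.0288 n16
   0.448 z top 0.201 med 0.196 v 0.0296 n15
   0.456 z top 0.203 med 0.201 v 0.0295 n15
   0.464 z top 0.203 med 0.200 v 0.0301 n10
   0.472 z top 0.204 med 0.201 v 0.0297 n15
   0.480 z top 0.204 med 0.200 v 0.0299 n11
   0.488 z top 0.204 med 0.201 v 0.0298 n12
   0.496 z top 0.204 med 0.202 v 0.0308 n11
   0.504 z top 0.205 med 0.201 v 0.0288 n14
   0.512 z top 0.203 med 0.201 v 0.0306 n10
   0.520 z top 0.204 med 0.201 v 0.0291 n14
   0.528 z top 0.205 med 0.202 v 0.0289 n12
   0.536 z top 0.206 med 0.202 v 0.0292 n12
c world of u,v=0: [ 0.08334584 -0.28137086] [0.95881973 0.28401534]
```

```bash
cat >> h.py <<'E'
import json,os
from scipy.spatial.transform import Rotation as Ro
F='cmd.json'
def Rdown(yawz):  # tool z horizontal at yaw, y down
    a=np.radians(yawz); z=np.array([np.cos(a),np.sin(a),0]); y=np.array([0,0,-1.]); return np.c_[np.cross(y,z),y,z]
def load():
    j=json.load(open(F)); return np.array(j['p']),np.array(j['R'])
def save(p,R): json.dump({'p':list(map(float,p)),'R':np.asarray(R).tolist()},open(F,'w'))
def delta(p,R):
    p0,R0=load(); s=R0.T@(np.asarray(p)-p0); w=Ro.from_matrix(R0.T@R).as_rotvec(); return s,w
def applied(row):  # last row sent: x y z wx wy wz
    p0,R0=load(); row=np.array(row); p=p0+R0@row[:3]; R=R0@Ro.from_rotvec(row[3:]).as_matrix(); save(p,R)
    s=sense(); e=R.T@s['ee_rot']
    print('t',round(s['time_s'],2),'cmd',p.round(4),'meas',s['tcp_pos'].round(4),'rot err deg',np.degrees(Ro.from_matrix(e).as_rotvec()).round(2),'F',s['wrist_force'].round(2),'w',round(s['gripper_width'],3),'j',s['joints'].round(1))
E
python3 - <<'E'
from h import *
save([.198,-.593,.223],Rdown(108.47))
print(delta([.592,.1135,.34],Rdown(160)))
C=cloud('top',np.load('pics/top0d.npy'))
for u,v in [(489,292),(535,275),(433,295),(320,190)]: print(C[v,u])
E
```

```text
(array([ 0.59752983, -0.117     ,  0.54528557]), array([ 0.        , -0.89936816,  0.        ]))
[ 0.43825899 -0.44450616  0.16268619]
[ 0.4735783  -0.58271499  0.16003501]
[ 0.45589216 -0.32698832  0.00265826]
[ 0.78149316 -0.00206231  0.15953761]
```

Call:
move_arm(
  increments="-1 0 -0.045 0 0 0 0; -1 0.01 -0.09 0.01 0 -0.05 0; -1 0.04 -0.117 0.036 0 -0.1 0; -1 0.073 -0.117 0.066 0 -0.15 0; -1 0.106 -0.117 0.096 0 -0.25 0; -1 0.14 -0.117 0.127 0 -0.35 0; -1 0.173 -0.117 0.157 0 -0.45 0; -1 0.2 -0.117 0.18 0 -0.5 0",
)

```text
time_s: 0.9
tcp_pos: [0.3313, -0.3563, 0.3394]
ee_rot: [[0.677, 0.0, -0.736], [0.736, 0.001, 0.677], [0.0, -1.0, 0.0]]
wrist_force: [0.1, 0.4, 0.6]
gripper_width: 1.001
```

Run:
```python
from h import *
applied([.2,-.117,.18,0,-.5,0]); print(delta([.592,.1135,.34],Rdown(160)))
```

```text
t 0.9 cmd [ 0.3307 -0.3589  0.34  ] meas [ 0.3313 -0.3563  0.3394] rot err deg [ 0.02 -0.24 -0.02] F [0.07 0.36 0.64] w 1.001 j [-27.9   4.6  -6.   -0.  -79.4 -14.7]
(array([0.52399248, 0.        , 0.12998229]), array([ 0.        , -0.39936816,  0.        ]))
```

Call:
move_arm(
  increments="-1 0.03 0 0.008 0 -0.05 0; -1 0.075 0 0.018 0 -0.1 0; -1 0.12 0 0.03 0 -0.15 0; -1 0.165 0 0.041 0 -0.2 0; -1 0.21 0 0.052 0 -0.25 0; -1 0.255 0 0.063 0 -0.3 0; -1 0.3 0 0.074 0 -0.35 0; -1 0.345 0 0.085 0 -0.4 0",
)

```text
time_s: 1.7
tcp_pos: [0.5035, -0.0459, 0.3394]
ee_rot: [[0.339, -0.0, -0.941], [0.941, 0.0, 0.339], [0.0, -1.0, 0.0]]
wrist_force: [0.2, -0.5, 0.2]
gripper_width: 1.002
```

Run:
```python
from h import *
applied([.345,0,.085,0,-.4,0]); print(delta([.592,.1135,.34],Rdown(160)))
```

```text
t 1.7 cmd [ 0.5032 -0.0483  0.34  ] meas [ 0.5035 -0.0459  0.3394] rot err deg [ 0.02 -0.17 -0.  ] F [ 0.16 -0.45  0.21] w 1.002 j [ 13.2   6.6  -3.8  -0.  -79.7 -33. ]
(array([ 0.18237992,  0.        , -0.02827152]), array([0.        , 0.00063184, 0.        ]))
```

Call:
move_arm(
  increments="-1 0.04 0 -0.006 0 0 0; -1 0.08 0 -0.012 0 0 0; -1 0.12 0 -0.018 0 0 0; -1 0.15 0.01 -0.024 0 0 0; -1 0.172 0.02 -0.028 0 0 0; -1 0.182 0.03 -0.028 0 0 0; -1 0.182 0.04 -0.028 0 0 0; -1 0.182 0.04 -0.028 0 0 0",
)

```text
time_s: 2.5
tcp_pos: [0.5902, 0.1127, 0.2975]
ee_rot: [[0.342, -0.004, -0.94], [0.94, -0.001, 0.342], [-0.003, -1.0, 0.003]]
wrist_force: [-0.2, 0.8, 0.6]
gripper_width: 1.001
```

Run:
```python
from h import *
applied([.182,.04,-.028,0,0,0]); 
for n,(a,b,c,d) in {'top':(215,315,235,415),'scene':(155,345,230,430)}.items():
    p,_=capture(n); cv2.imwrite(f'pics/{n}1.png',cv2.resize(p[a:b,c:d],None,fx=3.1,fy=3.1,interpolation=cv2.INTER_CUBIC)[:,:,::-1])
```

```text
t 2.5 cmd [0.5916 0.1132 0.3   ] meas [0.5902 0.1127 0.2975] rot err deg [0.2  0.02 0.16] F [-0.23  0.77  0.58] w 1.001 j [ 26.2  17.5   4.4  -0.  -77.2 -46.2]
```

View pics/scene1.png

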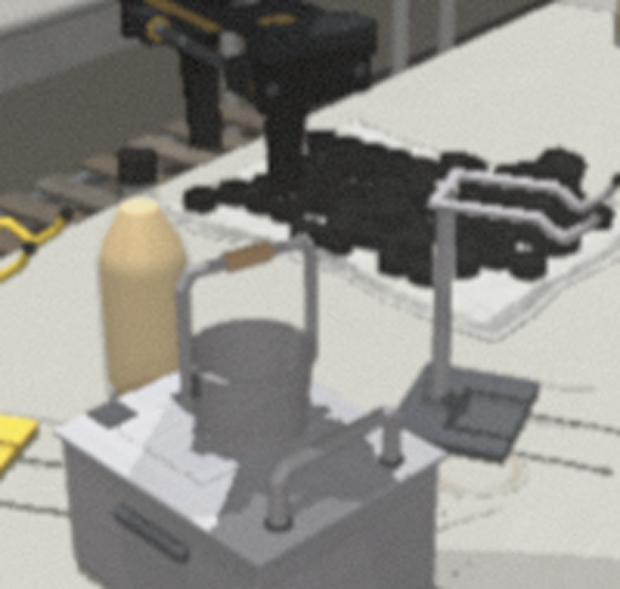

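The fingers straddle the sleeve: finger tips are at crop x≈200 and 287, and the sleeve centre is at 248. I'll lower onto it and close.

Call:
move_arm(
  increments="-1 0 0.015 -0.001 0 0 0; -1 0.001 0.032 -0.001 0 0 0; -1 0.001 0.05 -0.001 0 0 0; -1 0.001 0.066 -0.001 0 0 0; -1 0.001 0.075 -0.001 0 0 0; -1 0.001 0.078 -0.001 0 0 0; -1 0.001 0.078 -0.001 0 0 0; -1 0.001 0.078 -0.001 0 0 0",
)

```text
time_s: 3.4
tcp_pos: [0.5934, 0.1143, 0.2228]
ee_rot: [[0.341, 0.002, -0.94], [0.94, 0.001, 0.341], [0.001, -1.0, -0.002]]
wrist_force: [0.5, -0.0, 0.3]
gripper_width: 1.002
```

Run:
```python
from h import *
applied([.001,.078,-.001,0,0,0]); 
for n,(a,b,c,d) in {'top':(215,315,235,415),'scene':(175,345,230,430)}.items():
    p,_=capture(n); cv2.imwrite(f'pics/{n}2.png',cv2.resize(p[a:b,c:d],None,fx=3.1,fy=3.1,interpolation=cv2.INTER_CUBIC)[:,:,::-1])
```

```text
t 3.4 cmd [0.5929 0.1138 0.222 ] meas [0.5934 0.1143 0.2228] rot err deg [-0.1  -0.02 -0.07] F [ 0.48 -0.04  0.27] w 1.002 j [ 26.2  20.   -2.7   0.  -67.2 -46.2]
```

View pics/scene2.png

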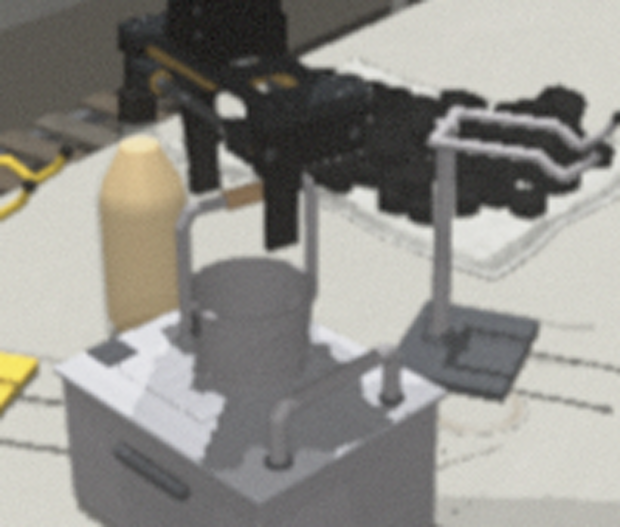

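Call:
move_arm(
  increments="-1 0 0.002 0 0 0 0; 0 0 0.002 0 0 0 0; 1 0 0.002 0 0 0 0; 1 0 0.002 0 0 0 0; 1 0 0.002 0 0 0 0; 1 0 0.002 0 0 0 0; 1 0 0.002 0 0 0 0; 1 0 0.002 0 0 0 0",
)

```text
time_s: 4.3
tcp_pos: [0.5929, 0.1143, 0.2196]
ee_rot: [[0.341, 0.0, -0.94], [0.94, 0.0, 0.341], [0.0, -1.0, 0.0]]
wrist_force: [-0.4, -0.2, -0.1]
gripper_width: 0.449
```

Run:
```python
from h import *
applied([0,.002,0,0,0,0]); 
for n,(a,b,c,d) in {'top':(215,315,235,415),'scene':(175,345,230,430)}.items():
    p,_=capture(n); cv2.imwrite(f'pics/{n}3.png',cv2.resize(p[a:b,c:d],None,fx=3.1,fy=3.1,interpolation=cv2.INTER_CUBIC)[:,:,::-1])
```

```text
t 4.3 cmd [0.5929 0.1138 0.22  ] meas [0.5929 0.1143 0.2196] rot err deg [ 0.   -0.02 -0.  ] F [-0.44 -0.17 -0.07] w 0.449 j [ 26.3  20.1  -2.9  -0.  -67.  -46.2]
```

View pics/scene3.png

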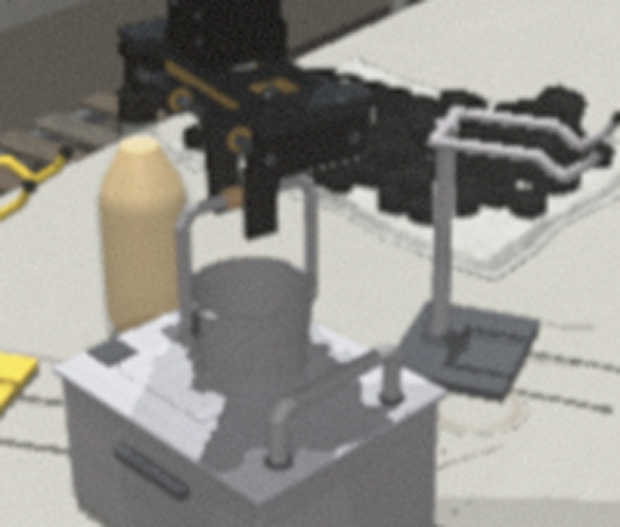

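Still closing (0.449). I'll wait for the fingers to reach the sleeve.

Call:
move_arm(
  increments="1 0 0 0 0 0 0; 1 0 0 0 0 0 0; 1 0 0 0 0 0 0; 1 0 0 0 0 0 0; 1 0 0 0 0 0 0; 1 0 0 0 0 0 0",
)

```text
time_s: 5.0
tcp_pos: [0.5927, 0.1144, 0.2196]
ee_rot: [[0.341, -0.0, -0.94], [0.94, 0.0, 0.341], [-0.0, -1.0, 0.0]]
wrist_force: [-0.6, 0.5, 0.4]
gripper_width: 0.148
```

Run:
```python
from h import *
applied([0,0,0,0,0,0])
```

```text
t 5.0 cmd [0.5929 0.1138 0.22  ] meas [0.5927 0.1144 0.2196] rot err deg [ 0.01 -0.03  0.  ] F [-0.65  0.52  0.37] w 0.148 j [ 26.3  20.1  -2.9  -0.  -67.  -46.2]
```

Call:
move_arm(
  increments="1 0 -0.002 0 0 0 0; 1 0 -0.006 0 0 0 0; 1 0 -0.013 0 0 0 0; 1 0 -0.022 0 0 0 0; 1 0 -0.032 0 0 0 0; 1 0 -0.042 0 0 0 0; 1 0 -0.05 0 0 0 0; 1 0 -0.05 0 0 0 0",
)

```text
time_s: 5.8
tcp_pos: [0.5937, 0.1145, 0.2716]
ee_rot: [[0.341, 0.003, -0.94], [0.94, 0.001, 0.341], [0.002, -1.0, -0.003]]
wrist_force: [1.3, 0.2, -3.6]
gripper_width: 0.146
```

Run:
```python
from h import *
applied([0,-.05,0,0,0,0]); print(delta([.4,-.06,.27],Rdown(180)))
for n,(a,b,c,d) in {'scene':(155,345,230,430)}.items():
    p,_=capture(n); cv2.imwrite(f'pics/{n}4.png',cv2.resize(p[a:b,c:d],None,fx=3.1,fy=3.1,interpolation=cv2.INTER_CUBIC)[:,:,::-1])
```

```text
t 5.8 cmd [0.5929 0.1138 0.27  ] meas [0.5937 0.1145 0.2716] rot err deg [-0.17 -0.04 -0.13] F [ 1.29  0.19 -3.55] w 0.146 j [ 26.3  18.3   1.9   0.  -73.4 -46.2]
(array([-2.29248070e-01,  5.55111512e-17,  1.21953448e-01]), array([ 0.        , -0.34843401,  0.        ]))
```

View pics/scene4.png

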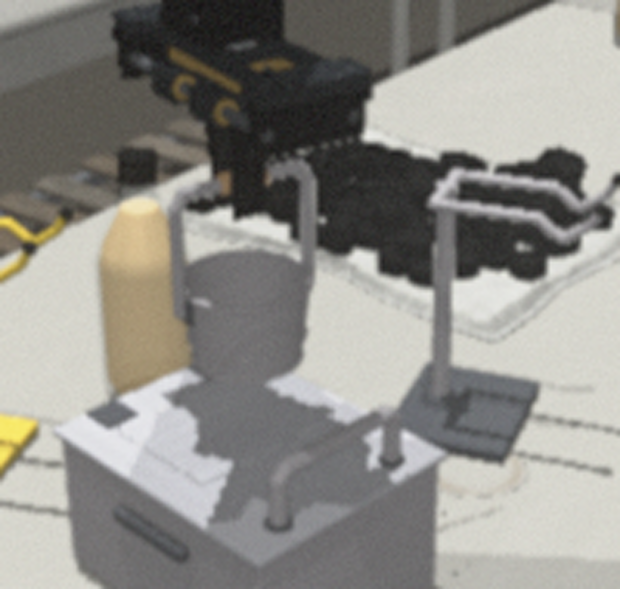

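The pail is lifted and level, with the sleeve visible on both sides of the finger, so it is gripped centrally. Moving round to the tips' side.

Call:
move_arm(
  increments="1 -0.01 0 0.005 0 -0.02 0; 1 -0.032 0 0.017 0 -0.06 0; 1 -0.064 0 0.034 0 -0.11 0; 1 -0.1 0 0.053 0 -0.17 0; 1 -0.138 0 0.073 0 -0.23 0; 1 -0.174 0 0.093 0 -0.28 0; 1 -0.206 0 0.11 0 -0.33 0; 1 -0.229 0 0.122 0 -0.35 0",
)

```text
time_s: 6.65
tcp_pos: [0.3967, -0.0611, 0.2691]
ee_rot: [[-0.003, -0.002, -1.0], [1.0, -0.0, -0.003], [-0.0, -1.0, 0.002]]
wrist_force: [0.2, -0.1, -3.9]
gripper_width: 0.149
```

Run:
```python
from h import *
applied([-.229,0,.122,0,-.35,0]); print(delta([.398,-.189,.225],Rdown(196.5)))
```

```text
t 6.65 cmd [ 0.4    -0.0598  0.27  ] meas [ 0.3967 -0.0611  0.2691] rot err deg [ 0.09 -0.1   0.01] F [ 0.22 -0.09 -3.85] w 0.149 j [ 14.7  -2.6 -23.3  -0.  -69.4 -14.5]
(array([-0.1292457 ,  0.045     ,  0.00224334]), array([ 0.        , -0.28641334,  0.        ]))
```

Call:
move_arm(
  increments="1 -0.008 0 0 0 -0.02 0; 1 -0.024 0.004 0 0 -0.06 0; 1 -0.045 0.012 0 0 -0.11 0; 1 -0.07 0.02 0.001 0 -0.16 0; 1 -0.095 0.03 0.001 0 -0.22 0; 1 -0.115 0.038 0.002 0 -0.26 0; 1 -0.127 0.044 0.002 0 -0.286 0; 1 -0.129 0.045 0.002 0 -0.286 0",
)

```text
time_s: 7.45
tcp_pos: [0.3966, -0.1893, 0.2233]
ee_rot: [[-0.282, -0.003, -0.959], [0.959, 0.0, -0.282], [0.001, -1.0, 0.003]]
wrist_force: [-0.5, 0.5, -2.6]
gripper_width: 0.149
```

Run:
```python
from h import *
applied([-.129,.045,.002,0,-.286,0])
for n in('top','scene'):
    p,d=capture(n); np.save(f'pics/{n}5p.npy',p);np.save(f'pics/{n}5d.npy',d)
    a,b,c,e={'top':(225,325,300,440),'scene':(155,345,300,500)}[n]
    cv2.imwrite(f'pics/{n}5.png',cv2.resize(p[a:b,c:e],None,fx=3.1,fy=3.1,interpolation=cv2.INTER_CUBIC)[:,:,::-1])
applied([0]*6)
```

```text
t 7.45 cmd [ 0.3982 -0.1888  0.225 ] meas [ 0.3966 -0.1893  0.2233] rot err deg [ 0.16  0.08 -0.07] F [-0.46  0.46 -2.65] w 0.149 j [ -4.2   3.7 -23.8  -0.  -62.7  20.6]
t 7.55 cmd [ 0.3982 -0.1888  0.225 ] meas [ 0.3975 -0.1885  0.2242] rot err deg [ 0.06  0.05 -0.03] F [ 0.56 -0.05 -3.38] w 0.146 j [ -4.1   3.6 -23.7  -0.  -62.7  20.5]
```

View pics/scene5.png

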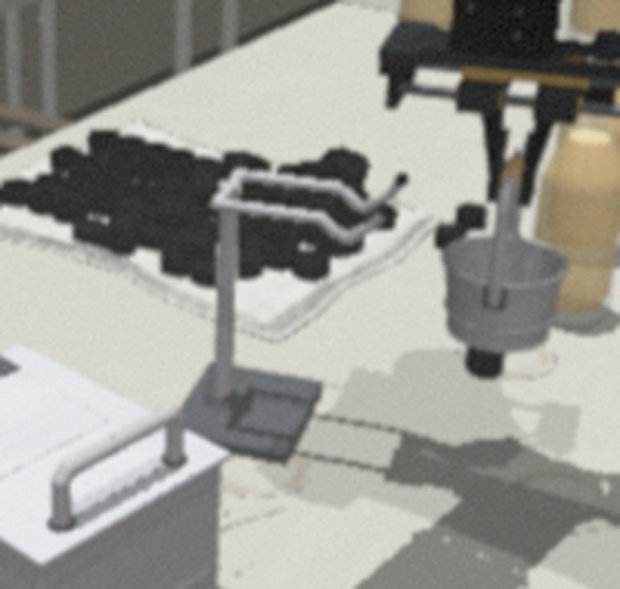

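View pics/top5.png

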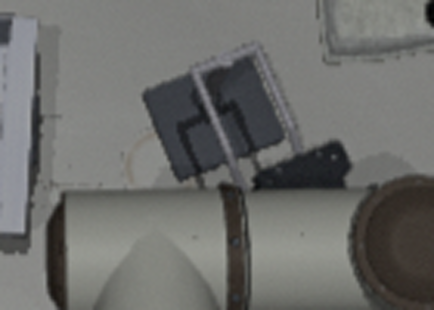

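The pail hangs level ahead of the tips (tips at crop (400,180)), and the top view is blocked by the arm. I'll measure the pail's lateral offset in the stand frame with the scene camera.

Run:
```python
from h import *
p=np.load('pics/scene5p.npy').astype(int);C=cloud('scene',np.load('pics/scene5d.npy'))
yaw=np.radians(16.5);ex=np.array([np.cos(yaw),np.sin(yaw)]);ey=np.array([-ex[1],ex[0]])
U=C[...,:2]@ex-.436;V=C[...,:2]@ey+.2935   # scene-camera stand frame
Z=C[...,2]
S=np.zeros_like(Z,bool);S[200:275,435:490]=1
S&=(abs(U+.11)<.07)&(abs(V)<.08)&(Z>.09)
for z0 in np.arange(.1,.27,.01):
    q=S&(Z>=z0)&(Z<z0+.01)
    if q.sum()>3: print('%.3f n%d U %.3f..%.3f med %.3f | V %.3f..%.3f'%(z0+.005,q.sum(),U[q].min(),U[q].max(),np.median(U[q]),V[q].min(),V[q].max()))
# near post: V>0.035, Z between rim+15 and bar-12
zb=Z[S].max(); print('ztop',zb)
q=S&(Z>.195)&(Z<.225)&(V>.03); print('near post n',q.sum(),'U',np.median(U[q]),'V med/max',np.median(V[q]),np.percentile(V[q],90))
q=S&(Z>.195)&(Z<.225)&(V<-.03); print('far post n',q.sum(),'U',np.median(U[q]) if q.any() else 0,'V',np.sort(V[q]))
q=S&(Z>.168)&(Z<.178); P=np.c_[U[q],V[q]]*1000
# circle fit of rim
A=np.c_[2*P,np.ones(len(P))];s=np.linalg.lstsq(A,(P**2).sum(1),rcond=None)[0];print('rim circ',s[:2],np.sqrt(s[2]+s[:2]@s[:2]),len(P))
q=S&(Z>.115)&(Z<.16); P=np.c_[U[q],V[q]]*1000
A=np.c_[2*P,np.ones(len(P))];s=np.linalg.lstsq(A,(P**2).sum(1),rcond=None)[0];print('body circ',s[:2],np.sqrt(s[2]+s[:2]@s[:2]),len(P))
org=S&(p[...,0]-p[...,2]>35)&(Z>.23); print('sleeve',org.sum(),np.median(U[org]),V[org].min() if org.any() else 0,V[org].max() if org.any() else 0,np.median(Z[org]))
```

```text
0.115 n31 U -0.143..-0.077 med -0.103 | V 0.011..0.036
0.125 n129 U -0.149..-0.076 med -0.116 | V -0.008..0.038
0.135 n130 U -0.150..-0.072 med -0.116 | V -0.039..0.041
0.145 n189 U -0.151..-0.075 med -0.114 | V -0.044..0.040
0.155 n226 U -0.150..-0.074 med -0.115 | V -0.042..0.048
0.165 n274 U -0.152..-0.072 med -0.115 | V -0.046..0.051
0.175 n233 U -0.156..-0.066 med -0.114 | V -0.052..0.054
0.185 n33 U -0.115..-0.107 med -0.111 | V -0.050..0.051
0.195 n30 U -0.115..-0.106 med -0.111 | V -0.053..0.053
0.205 n27 U -0.114..-0.107 med -0.110 | V -0.050..0.053
0.215 n23 U -0.115..-0.106 med -0.111 | V -0.046..0.051
0.225 n45 U -0.125..-0.095 med -0.111 | V -0.010..0.050
0.235 n66 U -0.125..-0.095 med -0.111 | V -0.003..0.051
0.245 n119 U -0.125..-0.093 med -0.110 | V -0.046..0.048
0.255 n52 U -0.128..-0.092 med -0.111 | V -0.011..0.015
0.265 n64 U -0.131..-0.089 med -0.103 | V -0.000..0.015
ztop 0.27514869255617397
near post n 55 U -0.11056637588136897 V med/max 0.048014872328100616 0.050548926693342204
far post n 16 U -0.11005632167695426 V [-0.05001569 -0.04950093 -0.0492115  -0.04833349 -0.04689735 -0.04674674
 -0.04660181 -0.04642966 -0.04626205 -0.04606616 -0.04600897 -0.04585905
 -0.04585187 -0.04579565 -0.04551197 -0.04539382]
rim circ [-110.92350962    0.23627336] 42.33042705266585 280
body circ [-111.56442087   -1.23152821] 37.95595184065141 705
sleeve 27 -0.1109558202501571 -0.01301470955246492 0.014763703431938613 0.2492474685056486
```

Centred within about 2 mm, bar at U=-0.111 m, yaw matched. I'll lower 5 mm, then slide in over the tips.

Call:
move_arm(
  increments="1 0.001 0.002 0 0 0 0; 1 0.001 0.005 -0.003 0 0 0; 1 0.001 0.005 -0.01 0 0 0; 1 0.001 0.005 -0.02 0 0 0; 1 0.001 0.005 -0.032 0 0 0; 1 0.001 0.005 -0.044 0 0 0; 1 0.001 0.005 -0.052 0 0 0; 1 0.001 0.005 -0.055 0 0 0",
)

```text
time_s: 8.35
tcp_pos: [0.452, -0.1714, 0.2193]
ee_rot: [[-0.285, -0.0, -0.959], [0.959, -0.0, -0.285], [0.0, -1.0, 0.0]]
wrist_force: [0.4, -0.5, -3.3]
gripper_width: 0.151
```

Run:
```python
from h import *
applied([.001,.005,-.055,0,0,0])
p,d=capture('scene')
cv2.imwrite('pics/scene6.png',cv2.resize(p[155:345,300:500],None,fx=3.1,fy=3.1,interpolation=cv2.INTER_CUBIC)[:,:,::-1])
applied([0]*6)
```

```text
t 8.35 cmd [ 0.4507 -0.1722  0.22  ] meas [ 0.452  -0.1714  0.2193] rot err deg [ 0.01 -0.06 -0.  ] F [ 0.4  -0.51 -3.33] w 0.151 j [ -1.5   8.3 -19.    0.  -62.7  18. ]
t 8.4 cmd [ 0.4507 -0.1722  0.22  ] meas [ 0.4518 -0.1715  0.2193] rot err deg [ 0.02 -0.06 -0.  ] F [ 0.41 -1.1  -3.43] w 0.148 j [ -1.5   8.3 -19.1   0.  -62.7  18. ]
```

View pics/scene6.png

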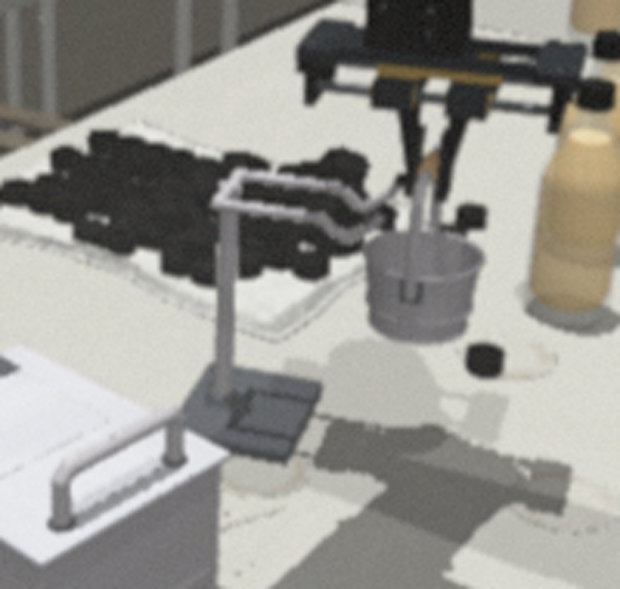

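The rim is at the prongs' underside level with clearance, and the bar is above the tips at crop (400,185). Continuing to the seat.

Call:
move_arm(
  increments="1 0 0 -0.003 0 0 0; 1 0 0 -0.01 0 0 0; 1 0 0 -0.02 0 0 0; 1 0 0 -0.031 0 0 0; 1 0 0 -0.042 0 0 0; 1 0 0 -0.05 0 0 0; 1 0 0 -0.055 0 0 0; 1 0 0 -0.055 0 0 0",
)

```text
time_s: 9.2
tcp_pos: [0.5042, -0.1559, 0.2193]
ee_rot: [[-0.284, -0.0, -0.959], [0.959, -0.0, -0.284], [0.0, -1.0, 0.0]]
wrist_force: [-0.0, 0.1, -2.9]
gripper_width: 0.151
```

Run:
```python
from h import *
applied([0,0,-.055,0,0,0])
p,d=capture('scene')
np.save('pics/s7d.npy',d)
cv2.imwrite('pics/scene7.png',cv2.resize(p[165:295,320:470],None,fx=4.4,fy=4.4,interpolation=cv2.INTER_CUBIC)[:,:,::-1])
applied([0]*6)
C=cloud('scene',d)
yaw=np.radians(16.5);ex=np.array([np.cos(yaw),np.sin(yaw)]);ey=np.array([-ex[1],ex[0]])
U=C[...,:2]@ex-.436;V=C[...,:2]@ey+.2935;Z=C[...,2]
q=(abs(U)<.02)&(V>.04)&(V<.06)&(Z>.185)&(Z<.235);print('near post',q.sum(),np.median(U[q]),np.median(V[q]))
q=(abs(U)<.05)&(abs(V)<.06)&(Z>.165)&(Z<.178);P=np.c_[U[q],V[q]]*1000
A=np.c_[2*P,np.ones(len(P))];s=np.linalg.lstsq(A,(P**2).sum(1),rcond=None)[0];print('rim',s[:2],np.sqrt(s[2]+s[:2]@s[:2]),len(P))
```

```text
t 9.2 cmd [ 0.5034 -0.1566  0.22  ] meas [ 0.5042 -0.1559  0.2193] rot err deg [ 0.01 -0.05 -0.  ] F [-0.03  0.14 -2.89] w 0.151 j [  0.4  12.7 -13.4   0.  -63.9  16.1]
t 9.25 cmd [ 0.5034 -0.1566  0.22  ] meas [ 0.5036 -0.156   0.2193] rot err deg [ 0.04 -0.04 -0.02] F [-0.59  0.45 -3.76] w 0.147 j [  0.4  12.7 -13.5  -0.  -63.9  16.1]
near post 88 0.0009535155851056465 0.04949991896864964
rim [1.09880942 1.24676695] 42.90988019254932 210
```

View pics/scene7.png

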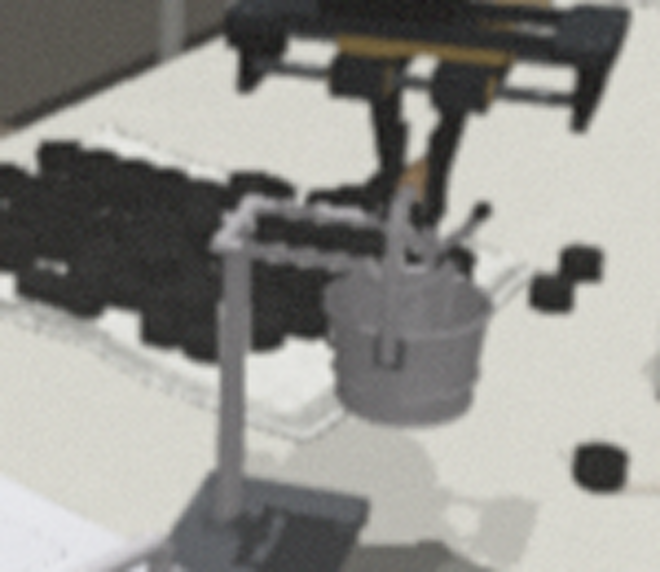

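Aligned over the seat (U≈1 mm, V≈1 mm). Lowering.

Call:
move_arm(
  increments="1 0 0.004 0 0 0 0; 1 0 0.011 0 0 0 0; 1 0 0.02 0 0 0 0; 1 0 0.028 0 0 0 0; 1 0 0.033 0 0 0 0; 1 0 0.036 0 0 0 0; 1 0 0.038 0 0 0 0; 1 0 0.038 0 0 0 0",
)

```text
time_s: 10.05
tcp_pos: [0.5035, -0.1562, 0.1814]
ee_rot: [[-0.284, -0.0, -0.959], [0.959, -0.0, -0.284], [0.0, -1.0, 0.0]]
wrist_force: [-0.5, 0.5, -3.7]
gripper_width: 0.15
```

Run:
```python
from h import *
applied([0,.038,0,0,0,0])
```

```text
t 10.05 cmd [ 0.5034 -0.1566  0.182 ] meas [ 0.5035 -0.1562  0.1814] rot err deg [ 0.02 -0.03 -0.  ] F [-0.46  0.46 -3.65] w 0.15 j [  0.4  14.6 -16.8   0.  -58.7  16.1]
```

Call:
move_arm(
  increments="1 0 0.001 0 0 0 0; 1 0 0.002 0 0 0 0; 1 0 0.003 0 0 0 0; 1 0 0.004 0 0 0 0; 1 0 0.004 0 0 0 0",
)

```text
time_s: 10.55
tcp_pos: [0.5035, -0.1562, 0.1777]
ee_rot: [[-0.284, -0.0, -0.959], [0.959, -0.0, -0.284], [-0.0, -1.0, 0.0]]
wrist_force: [-0.4, 1.0, -3.4]
gripper_width: 0.149
```

Run:
```python
from h import *
applied([0,.004,0,0,0,0])
```

```text
t 10.55 cmd [ 0.5034 -0.1566  0.178 ] meas [ 0.5035 -0.1562  0.1777] rot err deg [ 0.   -0.03  0.01] F [-0.37  0.98 -3.45] w 0.149 j [  0.4  14.8 -17.1   0.  -58.1  16.1]
```

Not yet in contact. I'll lower 1 mm at a time.

Call:
move_arm(
  increments="1 0 0.001 0 0 0 0; 1 0 0.002 0 0 0 0; 1 0 0.002 0 0 0 0",
)

```text
time_s: 10.85
tcp_pos: [0.5037, -0.1562, 0.1773]
ee_rot: [[-0.285, 0.001, -0.959], [0.959, -0.001, -0.285], [-0.001, -1.0, -0.001]]
wrist_force: [-3.4, 2.1, 5.8]
gripper_width: 0.148
```

Run:
```python
from h import *
applied([0,.002,0,0,0,0])
p,d=capture('scene')
cv2.imwrite('pics/scene8.png',cv2.resize(p[165:295,320:470],None,fx=4.4,fy=4.4,interpolation=cv2.INTER_CUBIC)[:,:,::-1])
```

```text
t 10.85 cmd [ 0.5034 -0.1566  0.176 ] meas [ 0.5037 -0.1562  0.1773] rot err deg [-0.05 -0.06  0.06] F [-3.39  2.14  5.82] w 0.148 j [  0.4  14.8 -17.2   0.  -58.   16.1]
```

View pics/scene8.png

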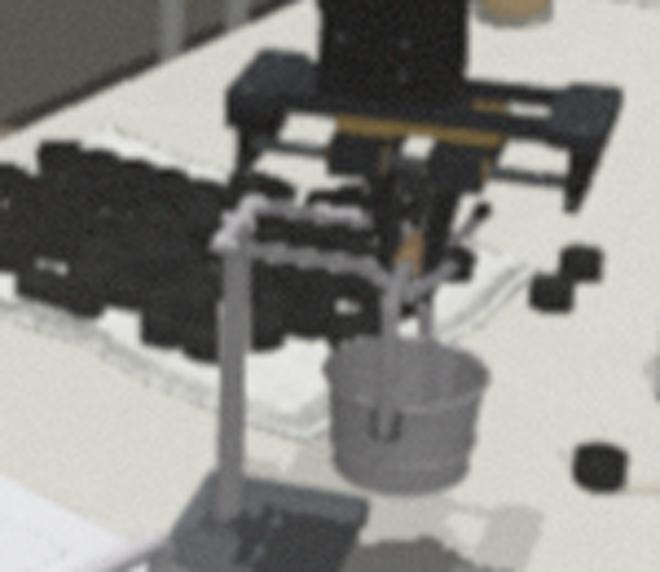

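Contact: wrist z went from -3.5 to +5.8 N, and the bar lies in the V at crop (395,270). I'll ease off 1 mm and open.

Call:
move_arm(
  increments="1 0 -0.001 0 0 0 0; 0.5 0 -0.001 0 0 0 0; 0 0 -0.001 0 0 0 0; -0.5 0 -0.001 0 0 0 0; -0.5 0 -0.001 0 0 0 0; -0.5 0 -0.001 0 0 0 0; -0.5 0 -0.001 0 0 0 0; -0.5 0 -0.001 0 0 0 0",
)

```text
time_s: 11.7
tcp_pos: [0.5036, -0.1562, 0.1765]
ee_rot: [[-0.284, -0.0, -0.959], [0.959, -0.0, -0.284], [-0.0, -1.0, 0.0]]
wrist_force: [-0.1, 0.3, 0.4]
gripper_width: 0.692
```

Run:
```python
from h import *
applied([0,-.001,0,0,0,0])
p,d=capture('scene')
cv2.imwrite('pics/scene9.png',cv2.resize(p[165:295,320:470],None,fx=4.4,fy=4.4,interpolation=cv2.INTER_CUBIC)[:,:,::-1])
```

```text
t 11.7 cmd [ 0.5034 -0.1566  0.177 ] meas [ 0.5036 -0.1562  0.1765] rot err deg [ 0.   -0.02  0.  ] F [-0.13  0.26  0.44] w 0.692 j [  0.4  14.9 -17.2   0.  -58.   16.1]
```

View pics/scene9.png

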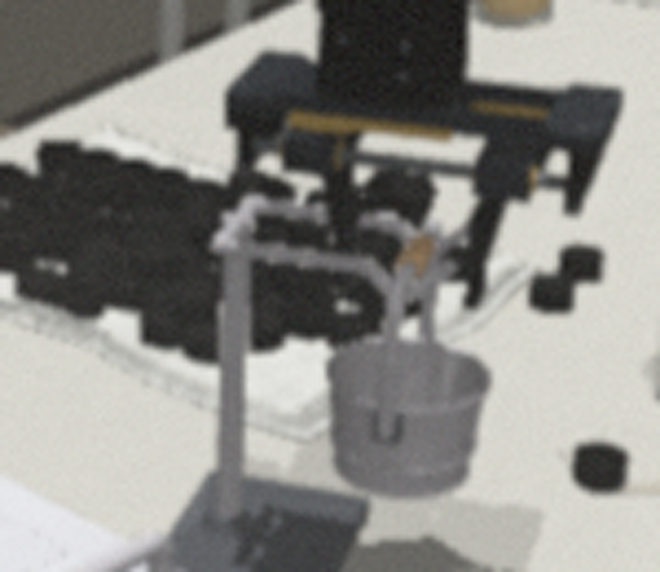

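The pail hangs freely at rest with the fingers clear. Retreating straight up.

Call:
move_arm(
  increments="-0.5 0 -0.006 0 0 0 0; -0.5 0 -0.02 0 0 0 0; -0.5 0 -0.035 0 0 0 0; -0.5 0 -0.055 0 0 0 0; -1 0 -0.08 0 0 0 0; -1 0 -0.105 0 0 0 0; -1 0 -0.12 0 0 0 0; -1 0 -0.12 0 0 0 0",
)

```text
time_s: 12.55
tcp_pos: [0.5048, -0.1564, 0.2996]
ee_rot: [[-0.284, 0.006, -0.959], [0.959, -0.001, -0.284], [-0.003, -1.0, -0.006]]
wrist_force: [0.8, -0.6, -0.5]
gripper_width: 0.975
```

Run:
```python
from h import *
applied([0,-.12,0,0,0,0])
def fl(P): return cv2.fitLine(P.astype(np.float32),cv2.DIST_HUBER,0,.003,.001).ravel()
for n in('top','scene'):
    p,d=capture(n);C=cloud(n,d);Z=C[...,2]
    a,b,c,e={'top':(225,325,240,420),'scene':(165,345,240,470)}[n]
    cv2.imwrite(f'pics/{n}10.png',cv2.resize(p[a:b,c:e],None,fx=3.1,fy=3.1,interpolation=cv2.INTER_CUBIC)[:,:,::-1])
    hb=(Z>.143)&(Z<.163)&(C[...,0]<.53)&(C[...,0]>.45)&(C[...,1]>.08)&(C[...,1]<.21)
    P=C[hb];l=fl(P[:,:2]);t=(P[:,:2]-l[2:])@l[:2]
    print(n,'lidbar',len(P),np.degrees(np.arctan2(l[1],l[0])),'mid',l[2:]+l[:2]*(t.min()+t.max())/2,np.ptp(t),np.median(Z[hb]))
    yaw=np.radians(16.5);ex=np.array([np.cos(yaw),np.sin(yaw)]);ey=np.array([-ex[1],ex[0]])
    u0,v0={'top':(.439,.295),'scene':(.436,.2935)}[n]
    U=C[...,:2]@ex-u0;V=C[...,:2]@ey+v0
    org=(p[...,0].astype(int)-p[...,2]>40)&(abs(U)<.04)&(abs(V)<.04)&(Z>.17)&(Z<.22)
    print(' sleeve',org.sum(),U[org].mean(),V[org].min(),V[org].max(),Z[org].mean()) if org.any() else 0
    q=(abs(U)<.05)&(abs(V)<.06)&(Z>.12)&(Z<.138);P=np.c_[U[q],V[q]]*1000
    if len(P)>20:
        A=np.c_[2*P,np.ones(len(P))];s=np.linalg.lstsq(A,(P**2).sum(1),rcond=None)[0];print(' rim',s[:2],np.sqrt(s[2]+s[:2]@s[:2]),len(P))
```

```text
t 12.55 cmd [ 0.5034 -0.1566  0.297 ] meas [ 0.5048 -0.1564  0.2996] rot err deg [-0.33 -0.04  0.15] F [ 0.8  -0.57 -0.46] w 0.975 j [  0.4   9.7  -5.7   0.1 -74.3  16.1]
top lidbar 162 81.63086 mid [0.49905243 0.14316222] 0.10800416218305471 0.15530665827692858
 rim [0.74626522 1.9447639 ] 41.94070352452444 80
scene lidbar 307 80.948616 mid [0.49235931 0.14378391] 0.11038000918138768 0.1534421692884208
 sleeve 23 -0.0012919072397128346 -0.010427351125526396 0.01461628259577541 0.20123759462826593
 rim [-0.35698745  1.06526731] 42.84566719239818 297
```

View pics/scene10.png

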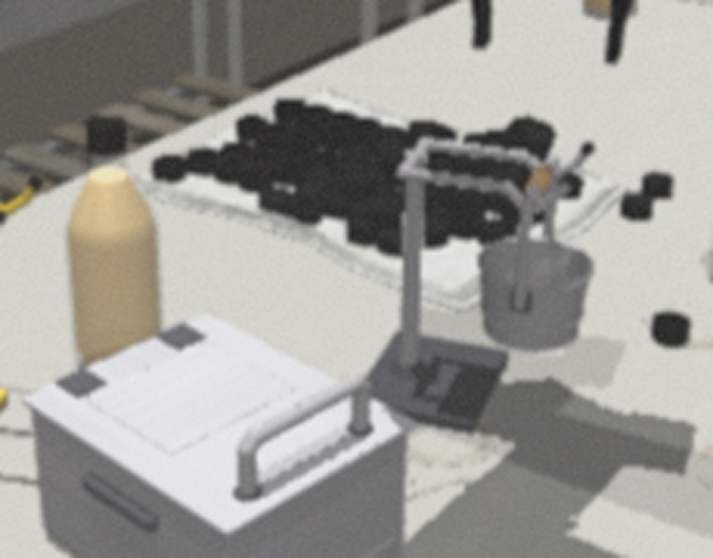

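The scene shows the pail at rest in the dips (sleeve at crop (540,180), offset about 1–2 mm) and the lid bar clear at (305,415). Next is the lid handle at about (0.497, 0.143, 0.151).

Run:
```python
from h import *
print(delta([.497,.143,.24],Rdown(171.4)))
```

```text
(array([ 0.28912175,  0.057     , -0.0787935 ]), array([0.       , 0.4376643, 0.       ]))
```

Call:
move_arm(
  increments="-1 0.02 0 -0.006 0 0.03 0; -1 0.06 0 -0.016 0 0.09 0; -1 0.105 0 -0.029 0 0.17 0; -1 0.15 0 -0.041 0 0.25 0; -1 0.195 0.01 -0.053 0 0.33 0; -1 0.24 0.025 -0.065 0 0.4 0; -1 0.275 0.045 -0.075 0 0.438 0; -1 0.289 0.057 -0.079 0 0.438 0",
)

```text
time_s: 13.45
tcp_pos: [0.4957, 0.1456, 0.2366]
ee_rot: [[0.147, -0.004, -0.989], [0.989, -0.002, 0.147], [-0.002, -1.0, 0.004]]
wrist_force: [0.1, -0.6, -0.4]
gripper_width: 1.0
```

Run:
```python
from h import *
applied([.289,.057,-.079,0,.438,0])
p,d=capture('scene'); applied([0]*6)
cv2.imwrite('pics/scene11.png',cv2.resize(p[165:365,220:420],None,fx=3,fy=3,interpolation=cv2.INTER_CUBIC)[:,:,::-1])
```

```text
t 13.45 cmd [0.4972 0.1429 0.24  ] meas [0.4957 0.1456 0.2366] rot err deg [ 0.22 -0.18  0.13] F [ 0.11 -0.56 -0.43] w 1.0 j [ 34.4  11.  -13.1  -0.1 -66.2 -42.8]
t 13.5 cmd [0.4972 0.1429 0.24  ] meas [0.4952 0.1457 0.2349] rot err deg [ 0.37 -0.22  0.2 ] F [-0.68  1.45 -0.96] w 0.998 j [ 34.4  11.1 -13.2  -0.1 -66.1 -42.7]
```

View pics/scene11.png

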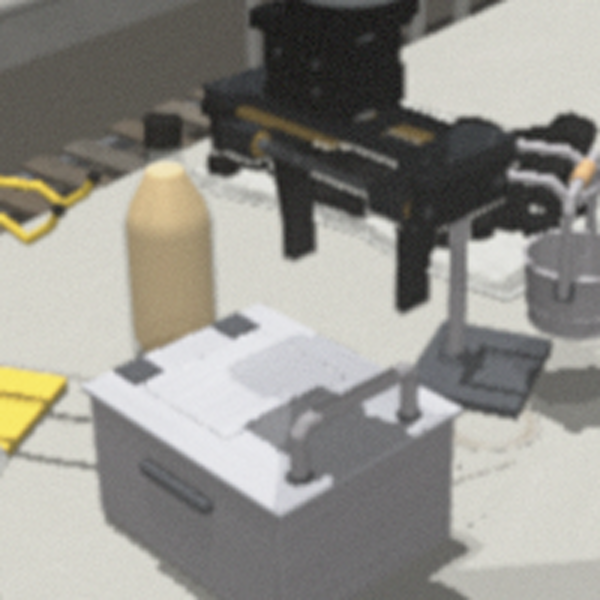

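The fingers straddle the bar (mid ≈354, bar mid ≈355 in the crop). Descending.

Call:
move_arm(
  increments="-1 0 0.01 0 0 0 0; -1 0 0.03 0 0 0 0; -1 0 0.05 0 0 0 0; -1 0 0.07 0 0 0 0; -1 0 0.088 0 0 0 0; -1 0 0.1 0 0 0 0; -1 0 0.107 0 0 0 0; -1 0 0.107 0 0 0 0",
)

```text
time_s: 14.3
tcp_pos: [0.497, 0.1425, 0.1319]
ee_rot: [[0.15, -0.001, -0.989], [0.989, -0.001, 0.15], [-0.001, -1.0, 0.001]]
wrist_force: [-0.3, 0.1, -0.0]
gripper_width: 0.999
```

Run:
```python
from h import *
applied([0,.107,0,0,0,0])
p,d=capture('scene'); applied([0]*6)
cv2.imwrite('pics/scene12.png',cv2.resize(p[165:365,220:420],None,fx=3,fy=3,interpolation=cv2.INTER_CUBIC)[:,:,::-1])
```

```text
t 14.3 cmd [0.4972 0.1429 0.133 ] meas [0.497  0.1425 0.1319] rot err deg [0.06 0.03 0.06] F [-0.3   0.09 -0.02] w 0.999 j [ 34.   16.7 -21.9   0.  -51.5 -42.7]
t 14.35 cmd [0.4972 0.1429 0.133 ] meas [0.4975 0.143  0.1327] rot err deg [-0.01 -0.    0.01] F [ 0.09 -0.29  0.5 ] w 0.997 j [ 34.   16.7 -21.8   0.  -51.5 -42.7]
```

View pics/scene12.png

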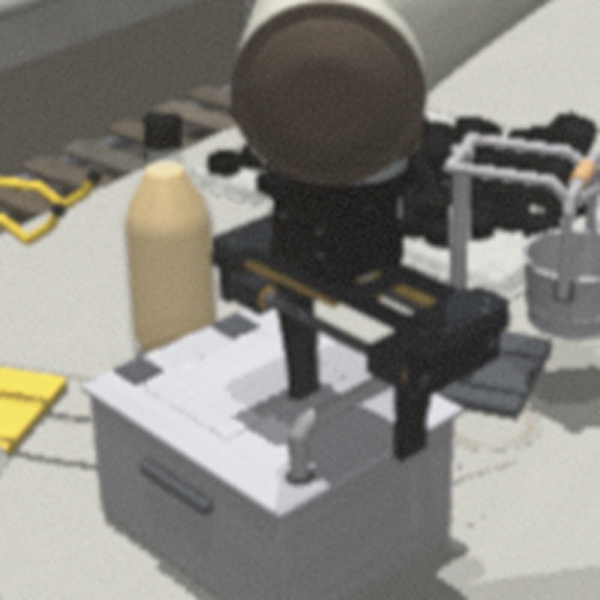

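The bar is between the fingers. Closing; this takes about 1.3 s.

Call:
move_arm(
  increments="1 0 0 0 0 0 0; 1 0 0 0 0 0 0; 1 0 0 0 0 0 0; 1 0 0 0 0 0 0; 1 0 0 0 0 0 0; 1 0 0 0 0 0 0; 1 0 0 0 0 0 0; 1 0 0 0 0 0 0",
)

```text
time_s: 15.15
tcp_pos: [0.4972, 0.1434, 0.1325]
ee_rot: [[0.149, -0.0, -0.989], [0.989, 0.0, 0.149], [-0.0, -1.0, 0.0]]
wrist_force: [-0.6, -0.4, -0.5]
gripper_width: 0.358
```

Call:
move_arm(
  increments="1 0 0 0 0 0 0; 1 0 0 0 0 0 0; 1 0 0 0 0 0 0; 1 0 0 0 0 0 0; 1 0 0 0 0 0 0; 1 0 0 0 0 0 0; 1 0 0 0 0 0 0; 1 0 0 0 0 0 0",
)

```text
time_s: 15.95
tcp_pos: [0.4971, 0.1434, 0.1325]
ee_rot: [[0.149, -0.0, -0.989], [0.989, -0.0, 0.149], [-0.0, -1.0, 0.0]]
wrist_force: [-1.5, 0.4, 0.7]
gripper_width: 0.125
```

Run:
```python
from h import *
applied([0]*6)
```

```text
t 15.95 cmd [0.4972 0.1429 0.133 ] meas [0.4971 0.1434 0.1325] rot err deg [ 0.01 -0.03  0.01] F [-1.52  0.35  0.65] w 0.125 j [ 34.1  16.7 -21.8  -0.  -51.5 -42.7]
```

Gripped (0.125 ≈ 11–12 mm). Now a slow, steady pull along the lid's arc.

Call:
move_arm(
  increments="1 0 -0.0007 -0.0001 0.004 0 0; 1 0 -0.0015 -0.0002 0.008 0 0; 1 0 -0.0022 -0.0003 0.012 0 0; 1 0 -0.003 -0.0004 0.016 0 0; 1 0 -0.0037 -0.0006 0.02 0 0; 1 0 -0.0037 -0.0006 0.02 0 0",
)

```text
time_s: 16.55
tcp_pos: [0.4969, 0.1433, 0.1341]
ee_rot: [[0.151, -0.023, -0.988], [0.989, 0.003, 0.15], [-0.001, -1.0, 0.023]]
wrist_force: [3.7, 3.3, -20.7]
gripper_width: 0.125
```

Run:
```python
from h import *
applied([0,-.0037,-.0006,.02,0,0])
```

```text
t 16.55 cmd [0.4978 0.1429 0.1367] meas [0.4969 0.1433 0.1341] rot err deg [0.17 0.04 0.03] F [  3.67   3.32 -20.73] w 0.125 j [ 33.5  17.1 -20.5  -1.1 -53.4 -41.6]
```

Pulling 21 N with 1.6 mm rise. Continuing slowly.

Call:
move_arm(
  increments="1 0 -0.0007 -0.0001 0.004 0 0; 1 0 -0.0015 -0.0002 0.008 0 0; 1 0 -0.0015 -0.0002 0.008 0 0",
)

```text
time_s: 16.85
tcp_pos: [0.4984, 0.1432, 0.1396]
ee_rot: [[0.149, -0.027, -0.988], [0.989, 0.004, 0.149], [-0.0, -1.0, 0.027]]
wrist_force: [-2.2, 1.8, -2.0]
gripper_width: 0.125
```

Run:
```python
from h import *
applied([0,-.0015,-.0002,.008,0,0])
```

```text
t 16.85 cmd [0.4981 0.1428 0.1382] meas [0.4984 0.1432 0.1396] rot err deg [-0.06 -0.06  0.  ] F [-2.16  1.77 -1.99] w 0.125 j [ 33.3  17.  -19.7  -1.3 -54.5 -41.1]
```

The seal let go (force fell to about 2 N, still gripped). I'll work out the rest of the arc to 0.125 rad.

Run:
```python
from h import *
p,R=load()
# cmd grasp geometry from nominal shut pose
R0=Rdown(171.4); p0=np.array([.4972,.1429,.133]); ax=R0[:,0]; lx=-R0[:,2]
H=p0+lx*.185+np.array([0,0,-.0263])
for th in (.04,.055,.07,.085,.1,.115,.125):
    Q=Ro.from_rotvec(ax*th).as_matrix(); s,w=delta(H+Q@(p0-H),Q@R0); print(th,s.round(4),w.round(3))
```

```text
0.04 [-0.     -0.0022 -0.0003] [ 0.012 -0.     0.   ]
0.055 [-0.     -0.005  -0.0007] [ 0.027 -0.     0.   ]
0.07 [-0.     -0.0077 -0.0012] [ 0.042 -0.     0.   ]
0.085 [-0.     -0.0105 -0.0018] [ 0.057 -0.     0.   ]
0.1 [-0.     -0.0132 -0.0023] [ 0.072 -0.     0.   ]
0.115 [-0.     -0.0159 -0.0029] [ 0.087 -0.     0.   ]
0.125 [-0.     -0.0178 -0.0034] [ 0.097 -0.     0.   ]
```

Call:
move_arm(
  increments="1 0 -0.0022 -0.0003 0.012 0 0; 1 0 -0.005 -0.0007 0.027 0 0; 1 0 -0.0077 -0.0012 0.042 0 0; 1 0 -0.0105 -0.0018 0.057 0 0; 1 0 -0.0132 -0.0023 0.072 0 0; 1 0 -0.0159 -0.0029 0.087 0 0; 1 0 -0.0178 -0.0034 0.097 0 0; 1 0 -0.0178 -0.0034 0.097 0 0",
)

```text
time_s: 17.65
tcp_pos: [0.5019, 0.1427, 0.1558]
ee_rot: [[0.15, -0.124, -0.981], [0.989, 0.019, 0.149], [-0.0, -0.992, 0.126]]
wrist_force: [-3.8, 1.3, 0.9]
gripper_width: 0.13
```

Call:
move_arm(
  increments="1 0 0 0 0 0 0; 1 0 0 0 0 0 0; 1 0 0 0 0 0 0; 1 0 0 0 0 0 0; 1 0 0 0 0 0 0",
)

```text
time_s: 18.15
tcp_pos: [0.5018, 0.1427, 0.1555]
ee_rot: [[0.149, -0.123, -0.981], [0.989, 0.019, 0.148], [-0.0, -0.992, 0.125]]
wrist_force: [-3.1, 1.9, 0.1]
gripper_width: 0.13
```

Run:
```python
from h import *
applied([0,-.0178,-.0034,.097,0,0])
p,d=capture('scene'); np.save('pics/s13d.npy',d)
cv2.imwrite('pics/scene13.png',cv2.resize(p[165:365,220:420],None,fx=3,fy=3,interpolation=cv2.INTER_CUBIC)[:,:,::-1])
C=cloud('scene',d);D0=np.load('pics/scene0d.npy');C0=cloud('scene',D0)
# lid plane fit: visible lid pixels (left part)
ang=np.radians(-8.5);lx=np.array([np.cos(ang),np.sin(ang)]);ly=np.array([-lx[1],lx[0]])
def lidfit(C,lo,hi):
    c=np.array([.580,.130]);X=(C[...,:2]-c)@lx;Y=(C[...,:2]-c)@ly;Z=C[...,2]
    m=(X>-.095)&(X<.06)&(Y>.02)&(Y<.078)&(Z>lo)&(Z<hi)
    A=np.c_[X[m],np.ones(m.sum())]; z=Z[m]
    for _ in range(5):
        k,*_=np.linalg.lstsq(A,z,rcond=None); e=abs(A@k-z); g=e<.004; A,z=A[g],z[g]
    return m.sum(),len(z),-np.arctan(k[0]),k[1]
print('before',lidfit(C0,.105,.12)); print('now',lidfit(C,.108,.145))
yaw=np.radians(16.5);ex=np.array([np.cos(yaw),np.sin(yaw)]);ey=np.array([-ex[1],ex[0]])
U=C[...,:2]@ex-.436;V=C[...,:2]@ey+.2935;Z=C[...,2]
q=(abs(U)<.05)&(abs(V)<.06)&(Z>.12)&(Z<.138);P=np.c_[U[q],V[q]]*1000
A=np.c_[2*P,np.ones(len(P))];s=np.linalg.lstsq(A,(P**2).sum(1),rcond=None)[0];print(' rim',s[:2],np.sqrt(s[2]+s[:2]@s[:2]),len(P))
```

```text
t 18.15 cmd [0.5019 0.1422 0.1559] meas [0.5018 0.1427 0.1555] rot err deg [-0.   -0.04  0.01] F [-3.09  1.89  0.1 ] w 0.13 j [ 30.9  18.9 -13.1  -5.1 -63.6 -37. ]
before (np.int64(1255), 1243, np.float64(-0.003083342042047537), np.float64(0.11274071182958566))
now (np.int64(1051), 1035, np.float64(0.1222924928752529), np.float64(0.12554888114807908))
 rim [-0.4313664   0.93373845] 43.20506374791875 292
```

View pics/scene13.png

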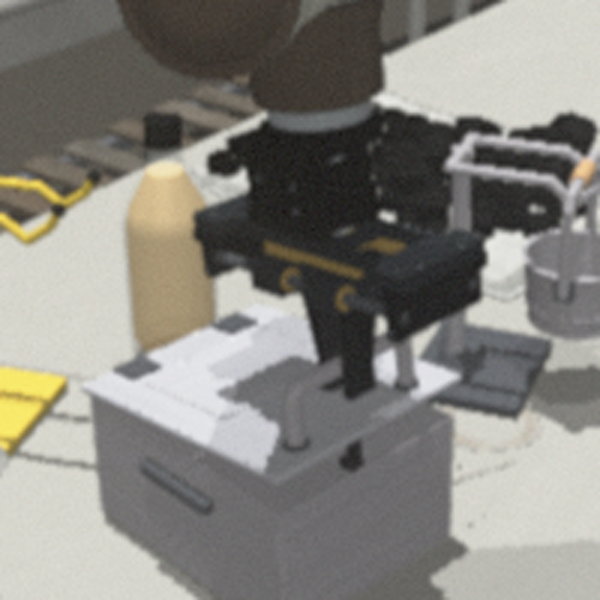

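The lid is open at about 0.125 rad and held (gap visible at the front, crop (350,440)); the pail still hangs in place and nothing is moving. Handing in.

Run:
```python
from h import *
r.finish_job(); s=sense(); print(s['time_s'],s['tcp_pos'],s['gripper_width'],s['wrist_force'])
```

```text
the job is handed in; nothing more can be done
the job is handed in; nothing more can be done
```

The pail hangs by its handle on both prongs of the steel stand, and the gripper is holding the lid slightly open. I handed the job in at about 18 s of the 51 s allowed; no verdict was given.

- **Pail:** I carried it upright, lowered it into the dips from the tips' side and let go. The last check put it within about 1–2 mm of the seat, hanging upright.
- **Lid:** I pulled slowly along the lid's arc. The gasket held until the wrist force read about 21 N, more than the stated 14 N, then the force dropped to about 2 N. A plane fit to the depth image gives about 0.125 rad (25 mm gap at the front edge), which matches the commanded arc. The arm pose barely changed (0.3 mm) over the last 0.5 s and the fingers are closed on the bar.
- **Disagreement:** the final vertical wrist force read about 0 N instead of the roughly -2 N expected from the lid's weight. I put this down to sensor bias with the tool tilted. The opening of 0.13 and the picture both show the bar still gripped.
- **Bystanders:** the bottle looks unmoved in the last picture. I did not re-measure the label roll or the loose cap, but the arm did not go near them.

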